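# Move the clogged dust filter to the blow-back port

## Robot

A 6-joint arm with a two-finger parallel gripper is mounted at the origin on a cart in front of the work surface, level with it; the furniture and walls round the work are solid. World frame = base frame: x ahead of the robot, y to its left, z up, the work surface at z = 0. Lengths are in mm, angles in rad, forces in N, time in s.
With the tool pointing down it reaches from about 150 to 775 mm from the base axis. Payload 6.1 kg.
Tool frame: the origin (TCP) lies midway between the tips of the shut fingers; the grasp point (between the pads) lies 19 mm behind it (grasp_offset is the z of the grasp point in the tool frame, in mm); z points along the fingers, y is the direction in which the jaws open and shut (so a half turn about z gives the same grasp; the last joint's range is limited). The gripper opens to 85 mm and grips with 20 to 120 N. Pads are 22 mm wide; open, the fingers measure 114 mm over their backs; the gripper's body (76 mm by 85 mm) begins 54 mm behind the grasp point. The pads swing forward as they close: fully open they stand 13 mm farther back than shut.
Start: joints at [1.195, 0.126, -0.04, 1.405, 0, 1.571], TCP at [192.676, 488.348, 231.295] pointing down, gripper open.
Joint ranges: [-2.72, 2.72], [-0.95, 1.95], [-1.27, 1.35], [-1.78, 2.02], [-1.46, 1.47], [-3.14, 3.14]. Speed limits (rad/s): [2.39, 2.39, 3.01, 3.14, 3.14, 3.14].

## Interface

Orientations are given as a unit quaternion [x, y, z, w].
In Python, from bench import * gives the robot as it stands.
- The arm moves only by the shell command python3 -m handwheel 'ROWS' [OPENING] [FORCE]. ROWS is a JSON object of lists of equal length, an entry for each row: "xyz": the shift along the tool's x, y, z scaled (see below), a list of three; "rotation": the turn, a rotation vector about the tool's x, y, z scaled (see below), a list of three. In form: {"xyz": [[dx, dy, dz], ...], "rotation": [[ax, ay, az], ...]}. A call has 1 to 12 rows; each row is the pose to reach, as a shift and turn from the pose measured when the call began, along the tool's axes at that moment, turning the shorter way round; what a row does not reach only later rows make up. The controller multiplies each number of a shift by 25 cm and each number of a turn by 180 degrees. A row lasts 1/10 s, in which the tool goes at most 50 mm and 8.59 degrees, less where a joint would pass 70% of its speed; a pose out of reach is approached as far as the arm can. A call with a number of a shift or a turn outside -1 to 1 is refused whole. A call with a gripper value outside its range is refused whole. OPENING is the closure, from -1 (fully open) to 1 (shut), so that 0 is half open, set as the call begins (- or left out, the last holds). The fingers move at their own pace and stop on an object; FORCE is the grip in N (left out, the last holds). Time passes only in rows, so rows that repeat a pose let the fingers close. It gives the time, the measured TCP pose, the force and the opening at its end, in the units of the state.
- read_state(): the state, without advancing time (a new reading comes with each control period).
- get_image(name): name is "side" or "top" or "wrist"; returns a dict with "pixels" (384x512x3 uint8, red, green, blue), "mtx" (3x3 intrinsics, pixels), "distortion" ([k1, k2, p1, p2, k3] as OpenCV has them; the pictures are not rectified), "rvec" (rotation vector, rad) and "tvec" (3), from world to camera coordinates, as OpenCV has them. Camera axes: x right, y down, z forward; pixel columns grow to the right and rows downward; lengths in mm; the calibration is good to about 2 mm. A picture is of the moment at which its call begins. There is no depth.
- job_done(): hands the job in, once; it reports no verdict.
The state is a dict: "clock": time; "q": joint angles; "qvel": joint speeds; "effort": joint torques, N m; "tcp_pos": TCP position; "tcp_rot": TCP orientation; "wrist_force": force on the tool from outside, world axes, zero at the start; "torque": the same for the moment, N m; "finger_gap": finger opening in mm.
Only numpy, scipy, OpenCV 4.12 (cv2) and the standard library are available. Lean on these libraries where they do the work, as an engineer would, in place of code of your own. Each camera call takes 0.05 s, during which the arm holds its last target.

## Task

The dust filter on the vacuum turret is clogged: hold its thumb tab pressed in while you pull the filter off upwards. Then, with the tab held in the same way, push it fully home on the empty compressed-air turret and let go, so that its latch springs back out and locks it there. Work gently: never tug, shove or ram the filter against a turret, do not crush its plastic collar, and leave the other things on the bench where they are.

Things in the scene. Friction and masses are not known exactly. Their poses are not given: they have to be found in the camera images.
- filter: Clip-on dust filter, 64 mm tall, 0.11 to 0.17 kg: grey round collar (42 mm diameter, lower 34 mm; open below, bore 32.5 mm wide, 34 mm deep), above it a clear 34 mm bowl with white pleats and a metal cap. Origin: centre of the collar's lower rim; z up its axis, +y towards the thumb tab. Starts locked upright on the vacuum turret. The collar cracks if squeezed with over 40 N a side.
- thumb_tab (a point): Centre of the outer face of the filter's release tab: steel plate 18 mm wide and tall on the collar's +y side, 27 mm from the filter's axis (6 mm proud of the collar) and 19 mm above its lower rim. Tab and opposite collar wall are 48 mm apart with the tab out, 43 mm with it in; squeezing both together presses it. The filter can be carried and seated with the tab held in.
- latch (a joint): How far the tab is pressed in, m: 0 = out (with the filter home: locked), 0.005 = fully in. Tab and tooth are one sliding plate: pressing the tab towards the axis draws the tooth, on the far side of the bore, out of the groove round the spigot; it is clear from 0.004 on. Spring 5 N at first, 8 N fully in, plus some rubbing while the filter lifts on the tooth.
- vac_turret: White service turret fixed to the bench, with a round dial gauge on its -x side (below 60 mm height), carrying the filter at the start. Foot flange 72 mm wide, column 38 mm in diameter, shoulder 75 mm up. Origin: centre of its foot on the bench, z up. The couplings bear up to 30 N from the filter in any direction, the springs' own forces included; tugging, sideways shoving or ramming beyond that damages them.
- vac_turret_seat (a point): Centre of the vacuum turret's flat shoulder, on the spigot's axis. On both turrets a round steel spigot, 31 mm in diameter with a bevelled top, rises 31 mm above the shoulder; a groove runs all round it, so the filter may be turned any way about its axis. The tooth is past the spigot once the filter is 17 mm up, the whole filter clear at 42 mm.
- air_turret: Fixed like the vacuum turret and of the same sizes, but empty and with a small brass lever valve (black lever, shut) on its -x side instead of the gauge, below 60 mm height: the compressed-air turret. Origin: centre of its foot on the bench, z up. Its steel coupling adapter (hexagonal flange with spigot) is screwed in more or less far, so its shoulder lies 71 to 79 mm above the bench.
- air_turret_seat (a point): Point on the air turret's spigot axis 75 mm above the bench; the real shoulder is up to 4 mm higher or lower, to be found by feel. Home: collar rim down on the shoulder. The tooth springs in only from there or within 1 mm of it; let go higher, the filter is lifted by the pin (push well beyond its 6 N). The tooth has no bevel: hold the tab in while seating too.
- filter_cap (a point): Middle of the filter's metal cap, 36 mm wide, 64 mm above the collar's rim; if the filter was let go a little too high, a press of 10 to 16 N on it still clicks the tooth in. In each spigot a sprung brass valve pin, 8 mm thick, stands 10 mm out of it when empty and pushes the filter up, with 3 N when first met (rim 7 mm above the shoulder) and 6 N when home. A locked filter leans up to 2 mm high.
- jar: Clear screw jar with a sample and a cream lid, 62 mm wide, 94 mm tall, a bystander behind the turrets. Origin: centre of its underside.
- tin_a: Round aluminium tin with lid, 59 mm wide, 38 mm tall, a bystander behind and between the turrets. Origin: centre of its underside.
- tin_b: Another such tin, a bystander to the right of the turrets. Origin: centre of its underside.
- prism: Grey mortar prism 40 x 160 x 40 mm lying on the bench to the left, a bystander. Origin: centre of its underside.

How it is judged:
By the outcome, as a careful person would: the job done as asked, in the order asked, and still so for the second after the job is handed in, with the robot touching nothing.
It also fails if it takes over 58 s, if anything falls off the work surface, if the arm or the gripper's body presses on something with over 40 N, if the wrist force passes 120 N, or if a joint passes its speed limit or range.

## Working session

There is one attempt and no reset: what is moved stays moved. The work goes in short steps, Python scripts to look and compute and a shell command to move; the robot and the scene stay as the last step left them, time stands still between calls to the robot, and variables do not carry over. Pictures are saved under pics/ and viewed, and the job is handed in when it is done.

```bash
ls; mkdir -p pics; python3 - <<'E'
from bench import *
import cv2
print(read_state())
for n in ("side","top","wrist"):
    d=get_image(n); cv2.imwrite(f"pics/{n}0.png",d["pixels"][:,:,::-1])
    print(n,d["mtx"],d["distortion"],d["rvec"],d["tvec"])
E
```

```text
pics
{'clock': 0.0, 'q': array([ 1.19495429e+00,  1.26375475e-01, -4.06087966e-02,  1.40541551e+00,
       -8.24342721e-06,  1.57081584e+00]), 'qvel': array([ 0.00045824,  0.00010224,  0.00021929, -0.0017067 ,  0.00095071,
        0.0009671 ]), 'effort': array([-1.74172957e-03, -4.35914290e+01,  3.52924454e+01,  1.72904431e-02,
       -9.69405079e-06,  2.97099582e-06]), 'tcp_pos': array([192.55400702, 487.96675677, 230.53049495]), 'tcp_rot': array([ 1.86826438e-01,  9.82392609e-01, -7.88386202e-04, -1.45719780e-04]), 'wrist_force': array([-0.60571479,  0.1797924 ,  0.50271653]), 'torque': array([-0.02393902, -0.01040782, -0.02742956]), 'finger_gap': 85.47994412110636}
side [[376.79208369   0.         254.56709219]
 [  0.         376.79208369 194.22034237]
 [  0.           0.           1.        ]] [-0.09137437  0.          0.          0.          0.        ] [ 2.05996248 -0.43025292  0.23272029] [-516.79705317  147.56806333 1108.76991669]
top [[428.25358006   0.         255.96336703]
 [  0.         428.25358006 192.15517063]
 [  0.           0.           1.        ]] [-0.14806302  0.          0.          0.          0.        ] [ 2.14730246 -2.05610409  0.22936925] [-133.88207335  524.88934084 1076.19687765]
wrist [[299.33586025   0.         252.21751328]
 [  0.         299.33586025 195.83151999]
 [  0.           0.           1.        ]] [-0.04647941  0.          0.          0.          0.        ] [-2.3969025  -1.63035055 -0.22719217] [-523.45765873  -35.44771736  380.42338323]
```

View pics/side0.png

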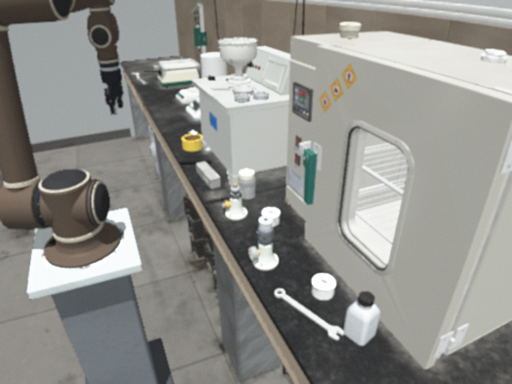

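View pics/top0.png

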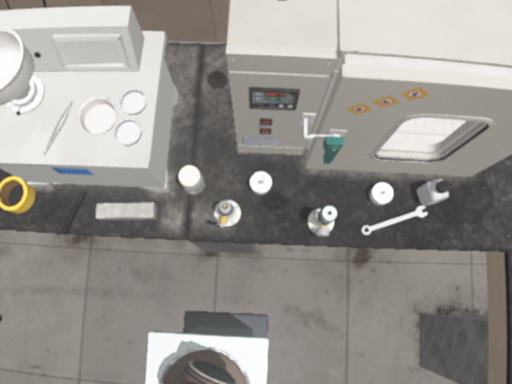

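View pics/wrist0.png

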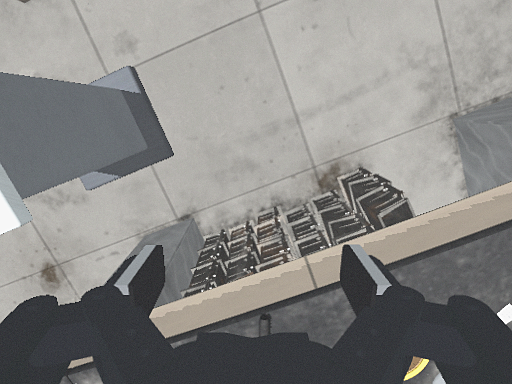

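```bash
python3 - <<'E'
import cv2
t=cv2.imread("pics/top0.png"); s=cv2.imread("pics/side0.png")
cv2.imwrite("pics/tc.png",cv2.resize(t[150:250,170:350],None,fx=4.4,fy=4.4,interpolation=cv2.INTER_CUBIC))
cv2.imwrite("pics/sc.png",cv2.resize(s[160:280,210:300],None,fx=5,fy=5,interpolation=cv2.INTER_CUBIC))
E
```

```text
(no output)
```

View pics/tc.png

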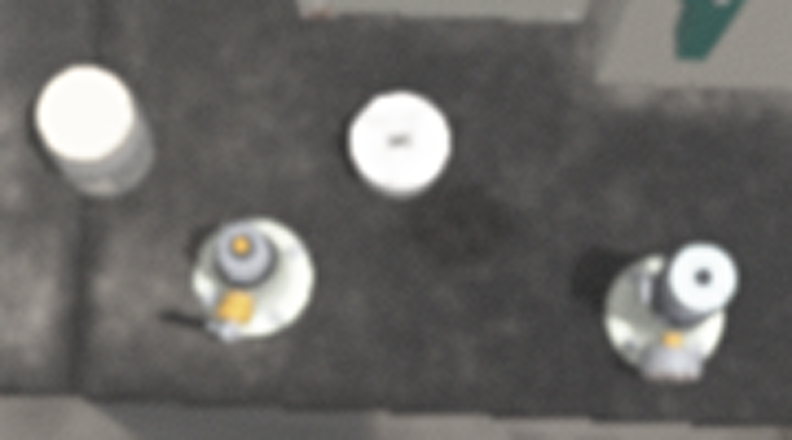

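View pics/sc.png

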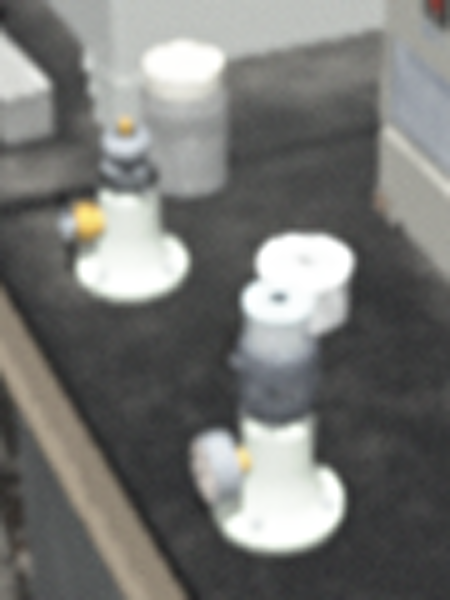

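```bash
cat > h.py <<'E'
import cv2, numpy as np
from scipy.optimize import least_squares
def cam(d): return [np.array(d[k],float) for k in ("mtx","distortion","rvec","tvec")]
def proj(c,p): return cv2.projectPoints(np.array(p,float).reshape(-1,3),c[2],c[3],c[0],c[1])[0].reshape(-1,2)
def ray(c,uv):
    n=cv2.undistortPoints(np.array([[uv]],float),c[0],c[1]).ravel()
    R=cv2.Rodrigues(c[2])[0]; o=-R.T@c[3].ravel(); return o,R.T@np.array([n[0],n[1],1])
def onz(c,uv,z):
    o,d=ray(c,uv); return o+d*(z-o[2])/d[2]
def tri(obs):
    r=least_squares(lambda p: np.concatenate([proj(c,p)[0]-uv for c,uv in obs]),[400,0,100]); return r.x,r.fun
E
python3 - <<'E'
from bench import *; from h import *
import pickle
T=cam(get_image("top"));S=cam(get_image("side")); pickle.dump((T,S),open("cams.pkl","wb"))
print("cap",tri([(T,(329.8,212.95)),(S,(266,219.4))]))
print("pin",tri([(T,(224.8,205.2)),(S,(235,184.8))]))
print("vfoot",tri([(T,(321.1,220.9)),(S,(266.2,260))]), onz(T,(321.1,220.9),6), onz(S,(266.2,260),6))
print("afoot",tri([(T,(227.5,213)),(S,(236.4,213.2))]), onz(T,(227.5,213),6), onz(S,(236.4,213.2),6))
print("cap z139",onz(T,(329.8,212.95),139),onz(S,(266,219.4),139))
print("jar",onz(T,(170+85/4.4,150+112/4.4),94)," tin",onz(T,(170+400/4.4,150+140/4.4),38),onz(T,(170+655/4.4,150+288/4.4),94))
for c in (T,S): R=cv2.Rodrigues(c[2])[0]; print(-R.T@c[3].ravel())
E
```

```text
cap (array([ 468.60186302, -294.30724082,  139.52137894]), array([ 0.10728554, -0.32519806, -0.34615404,  0.09212841]))
pin (array([481.87270968, -34.57069896, 108.19301399]), array([-0.01357351,  0.04518895,  0.05767728, -0.01333356]))
vfoot (array([ 470.28044501, -293.20431832,    4.2068539 ]), array([ 0.11328837, -0.35951416, -0.3648099 ,  0.09168434])) [ 468.97674592 -292.63882826    6.        ] [ 470.45467076 -295.19639442    6.        ]
afoot (array([481.38151855, -34.70277697,   1.38575014]), array([ 0.06372176, -0.21746111, -0.26433182,  0.05903154])) [479.97312904 -34.90590504   6.        ] [479.92036754 -41.45011563   6.        ]
cap z139 [ 467.88012719 -294.13718544  139.        ] [ 469.91027663 -293.58382709  139.        ]
jar [559.10576714  63.52809932  94.        ]  tin [ 564.12740175 -122.95997415   38.        ] [ 468.46615129 -273.74562737   94.        ]
[ 280.79166379 -121.40679012 1165.35375831]
[  132.65824351 -1020.42669492   677.75910644]
```

```bash
python3 -m handwheel '{"xyz":[[-0.79,-1,-0.06],[-0.79,-1,-0.06],[-0.79,-1,-0.06],[-0.79,-1,-0.06],[-0.79,-1,-0.06],[-0.79,-1,-0.06],[-0.79,-1,-0.06],[-0.79,-1,-0.06]],"rotation":[[0,0,0],[0,0,0],[0,0,0],[0,0,0],[0,0,0],[0,0,0],[0,0,0],[0,0,0]]}'; python3 -c "
from bench import *; s=read_state(); print(s['q'])"
```

```text
clock: 1.05
tcp_pos: [285.0, 181.1, 246.5]
tcp_rot: [0.189, 0.982, -0.0, 0.0]
wrist_force: [-0.5, -0.6, -0.4]
finger_gap: 85.4
[ 5.66916135e-01 -2.27997326e-01 -3.39259020e-01  1.45901945e+00
 -7.85554757e-04  9.47481129e-01]
```

```bash
python3 - <<'E'
from bench import *; from h import *
W=cam(get_image("wrist"));R=cv2.Rodrigues(W[2])[0];s=read_state();p=s['tcp_pos']
from scipy.spatial.transform import Rotation as Ro
Rt=Ro.from_quat(s['tcp_rot']).as_matrix()
print(Rt.T@(-R.T@W[3].ravel()-p)); print(Rt.T@R.T)
print("d tool",Rt.T@(np.array([420,-250,260])-p)/250)
E
```

```text
[  70.60372614   -1.1975199  -143.35980903]
[[-0.00213618 -0.96057338 -0.27801836]
 [ 0.99999632 -0.0015873  -0.00219933]
 [ 0.00167132 -0.27802204  0.96057324]]
d tool [-1.14244244 -1.40641268 -0.05437536]
```

```bash
python3 -m handwheel '{"xyz":[[-0.69,-0.75,0],[-0.69,-0.75,0],[-0.69,-0.75,0],[-0.69,-0.75,0],[-0.69,-0.75,0],[-0.69,-0.75,0],[-0.69,-0.75,0]],"rotation":[[0,0,-0.04],[0,0,-0.08],[0,0,-0.12],[0,0,-0.12],[0,0,-0.12],[0,0,-0.12],[0,0,-0.12]]}'; cat > d.py <<'E'
import sys
from bench import *; from h import *
from scipy.spatial.transform import Rotation as Ro
def delta(t,az):
    s=read_state();Rt=Ro.from_quat(s['tcp_rot']).as_matrix()
    d=Rt.T@(np.array(t,float)-s['tcp_pos'])/250
    a=np.radians(az); y=np.array([np.cos(a),np.sin(a),0]);z=np.array([0,0,-1.]);x=np.cross(y,z)
    r=Ro.from_matrix(Rt.T@np.c_[x,y,z]).as_rotvec()/np.pi
    print("delta",d.round(4),"rot",r.round(4),"q6",s['q'][5].round(3),"F",s['wrist_force'].round(2),"clock",round(s['clock'],2), "pos",s['tcp_pos'].round(1),"gap",round(s['finger_gap'],2))
if __name__=="__main__": delta([float(v) for v in sys.argv[1:4]],float(sys.argv[4]))
E
python3 d.py 469 -294 215 90
```

```text
clock: 1.8
tcp_pos: [377.4, -58.4, 245.7]
tcp_rot: [0.004, 1.0, -0.0, -0.0]
wrist_force: [0.1, 0.9, 0.3]
finger_gap: 85.7
delta [-0.373  -0.9397  0.1233] rot [-0.0002 -0.     -0.0023] q6 -0.146 F [0.1  0.93 0.25] clock 1.8 pos [377.4 -58.4 245.7] gap 85.7
```

```bash
python3 - <<'E'
from bench import *; import cv2,pickle; from h import cam
d=get_image("wrist");cv2.imwrite("pics/w1.png",d["pixels"][:,:,::-1]);pickle.dump(cam(d),open("w1.pkl","wb"))
E
python3 -m handwheel '{"xyz":[[-0.37,-0.94,0.12],[-0.37,-0.94,0.12],[-0.37,-0.94,0.12],[-0.37,-0.94,0.12],[-0.37,-0.94,0.12],[-0.37,-0.94,0.12],[-0.37,-0.94,0.12]],"rotation":[[0,0,0],[0,0,0],[0,0,0],[0,0,0],[0,0,0],[0,0,0],[0,0,0]]}'
python3 - <<'E'
from bench import *; import cv2,pickle; from h import cam
d=get_image("wrist");cv2.imwrite("pics/w2.png",d["pixels"][:,:,::-1]);pickle.dump(cam(d),open("w2.pkl","wb"))
E
python3 d.py 469 -294 215 90
```

```text
clock: 2.55
tcp_pos: [468.7, -291.0, 214.2]
tcp_rot: [0.002, 1.0, 0.001, -0.001]
wrist_force: [0.6, 0.4, -1.4]
finger_gap: 85.3
delta [-0.0028 -0.0151 -0.0002] rot [ 0.0007 -0.0007 -0.0012] q6 -0.551 F [-0.2   0.12 -0.28] clock 2.6 pos [ 468.3 -290.2  214.9] gap 85.4
```

View pics/w1.png

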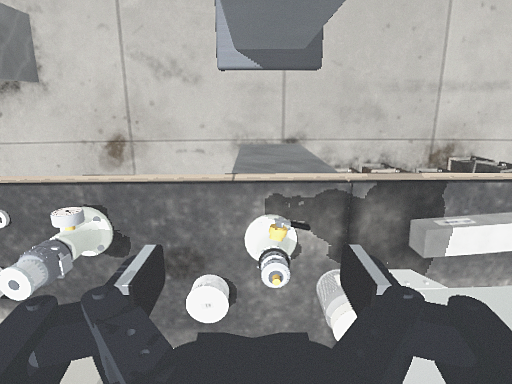

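View pics/w2.png

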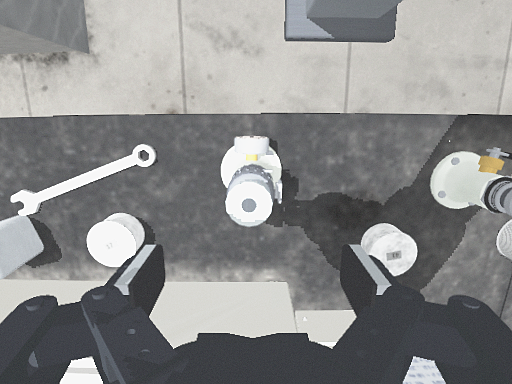

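```bash
python3 - <<'E'
import cv2
w=cv2.imread("pics/w2.png")
cv2.imwrite("pics/w2c.png",cv2.resize(w[125:235,200:300],None,fx=5.4,fy=5.4,interpolation=cv2.INTER_CUBIC))
w=cv2.imread("pics/w1.png")
cv2.imwrite("pics/w1c.png",cv2.resize(w[205:295,235:320],None,fx=6,fy=6,interpolation=cv2.INTER_CUBIC))
E
```

```text
(no output)
```

View pics/w2c.png

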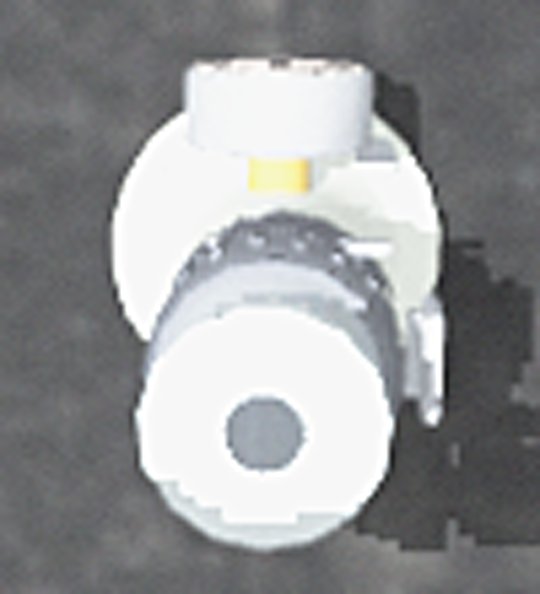

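View pics/w1c.png

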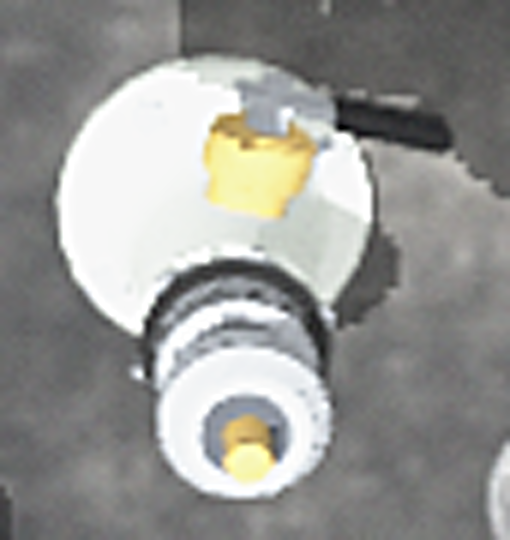

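```bash
cat > ov.py <<'E'
from h import *
import pickle
def overlay(img,W,cx,cy,zs,az,crop,f,out):
    th=np.linspace(0,2*np.pi,73); a=np.radians(az); u=np.array([np.cos(a),np.sin(a)]);v=np.array([-u[1],u[0]])
    x0,y0,x1,y1=crop; im=cv2.resize(img[y0:y1,x0:x1],None,fx=f,fy=f,interpolation=cv2.INTER_CUBIC)
    def dr(P,c):
        q=(proj(W,P)-[x0,y0]+.5)*f; cv2.polylines(im,[np.round(q).astype(int)],False,c,1)
    def circ(r,z,c): dr(np.c_[cx+r*np.cos(th),cy+r*np.sin(th),0*th+z],c)
    circ(36,0,(0,255,0)); circ(18,zs+64,(0,0,255)); circ(21,zs+34,(255,0,0))
    if az>-900:
        for r in (27,): dr([[*(np.array([cx,cy])+r*u+s*v*9),zs+19+t*9] for s,t in ((1,1),(-1,1),(-1,-1),(1,-1),(1,1))],(0,0,255))
    cv2.imwrite(out,im)
E
python3 - <<'E'
from ov import *
W=pickle.load(open("w2.pkl","rb")); A=pickle.load(open("w1.pkl","rb"));T,S=pickle.load(open("cams.pkl","rb"))
cap=(249.1,204.3)
print("W alone z140",onz(W,cap,140), "tri",tri([(T,(329.8,212.95)),(S,(266,219.4)),(W,cap)]))
print("tab top ends z103",onz(W,(200+440/5.4,125+300/5.4),103),onz(W,(200+437/5.4,125+418/5.4),103))
pin=(235+247/6,205+465/6)
print("air tri",tri([(T,(224.8,205.2)),(S,(235,184.8)),(A,pin)]), [onz(A,pin,z) for z in (112,116,120)])
print("foot",onz(A,(235+216/6,205+205/6),3),onz(W,(200+277/5.4,125+262/5.4),3))
img=cv2.imread("pics/w2.png")
overlay(img,W,468.5,-294,76,90,(195,120,305,240),5,"pics/o2.png")
E
```

```text
W alone z140 [ 466.71475203 -293.490382    140.        ] tri (array([ 467.40272774, -293.60765145,  138.70115549]), array([-0.23709547,  0.2048675 , -0.88834099,  0.32684666, -0.13037475,
        0.34609275]))
tab top ends z103 [ 456.85203123 -265.49511176  103.        ] [ 476.79832771 -265.56359816  103.        ]
air tri (array([482.60814451, -34.38229909, 109.525711  ]), array([-0.10867174, -0.34601962,  0.23916695, -0.45627762, -0.0930689 ,
       -0.28428788])) [array([481.39098866, -34.4858842 , 112.        ]), array([478.86195304, -34.82258906, 116.        ]), array([476.33291743, -35.15929392, 120.        ])]
foot [480.84748097 -33.64713972   3.        ] [ 471.07704175 -292.1071989     3.        ]
```

View pics/o2.png

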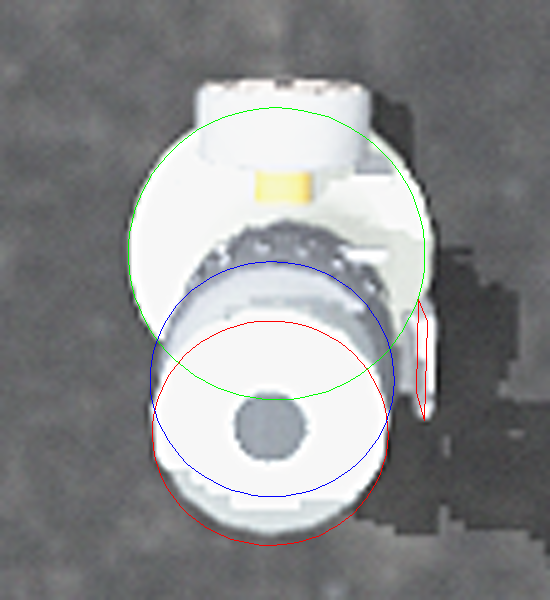

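```bash
python3 -m handwheel '{"xyz":[[-0.05,0.5,0],[-0.05,1,0],[-0.05,1,0],[-0.05,1,0],[-0.05,1,0],[-0.05,1,0],[-0.05,1,0],[-0.05,1,0]],"rotation":[[0,0,0],[0,0,0],[0,0,0],[0,0,0],[0,0,0],[0,0,0],[0,0,0],[0,0,0]]}'
python3 - <<'E'
from bench import *; import cv2,pickle; from h import cam
d=get_image("wrist");cv2.imwrite("pics/w3.png",d["pixels"][:,:,::-1]);pickle.dump(cam(d),open("w3.pkl","wb"))
w=d["pixels"][:,:,::-1]
cv2.imwrite("pics/w3c.png",cv2.resize(w[125:235,200:310],None,fx=5.4,fy=5.4,interpolation=cv2.INTER_CUBIC))
E
python3 d.py 480 -36 215 90
```

```text
clock: 3.4
tcp_pos: [481.2, -39.6, 216.0]
tcp_rot: [0.001, 1.0, 0.001, -0.001]
wrist_force: [0.3, 0.5, 0.3]
finger_gap: 85.3
delta [0.0055 0.0174 0.0036] rot [ 0.0006 -0.0005 -0.0012] q6 -0.081 F [ 0.27 -0.38 -0.69] clock 3.45 pos [481.4 -40.3 215.9] gap 85.36
```

View pics/w3c.png

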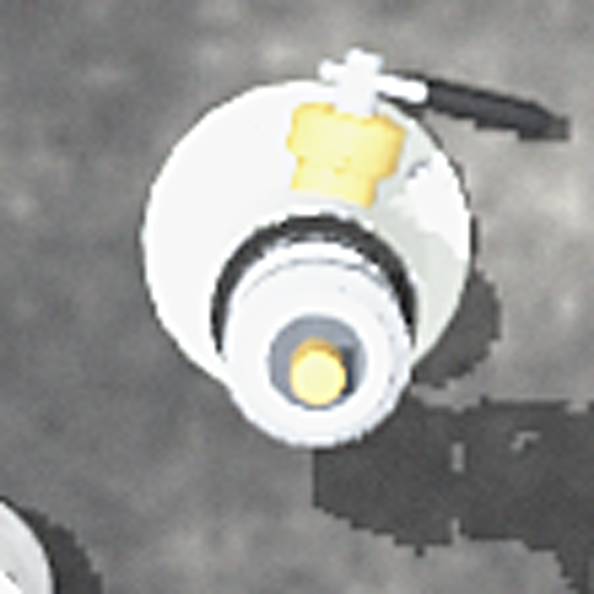

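```bash
python3 - <<'E'
from ov import *
def fit(n,c0,angs,zf):
    W=pickle.load(open(n+".pkl","rb")); g=cv2.cvtColor(cv2.imread(f"pics/{n}.png"),cv2.COLOR_BGR2GRAY).astype(np.float32)
    g=cv2.GaussianBlur(g,(0,0),0.8); c=np.array(c0,float)
    for it in range(6):
        pts=[]
        for a in np.radians(angs):
            u=np.array([np.cos(a),np.sin(a)]); rr=np.arange(32,40.01,.1)
            P=np.c_[c[0]+rr*u[0],c[1]+rr*u[1],0*rr+zf]; q=proj(W,P).astype(np.float32)
            v=cv2.remap(g,q[:,0].reshape(1,-1),q[:,1].reshape(1,-1),cv2.INTER_LINEAR).ravel()
            k=np.argmin(np.gradient(v)); 
            if 2<k<len(rr)-3: pts.append((rr[k],a))
        p=np.array(pts); f=lambda x:p[:,0]-(x[2]+x[0]*np.cos(p[:,1])+x[1]*np.sin(p[:,1]))
        r=least_squares(f,[0,0,36],loss="soft_l1",f_scale=.4); c=c+r.x[:2]
    print(n,"c",c.round(2),"r",r.x[2].round(2),"rms",np.sqrt(np.median(r.fun**2)).round(2),len(p)); return c
# world angles: image up = -x (180deg), right=+y (90), left=-90
A=np.r_[np.arange(-130,-60,4),np.arange(75,130,4)]
B=np.r_[np.arange(-160,-50,4),np.arange(70,110,4)]
for zf in (0,6):
    v=fit("w2",(470,-292.5),A,zf); a=fit("w3",(481,-34),A,zf); print(a-v)
    a=fit("w3",(481,-34),B,zf)
W=pickle.load(open("w3.pkl","rb"));A1=pickle.load(open("w1.pkl","rb"))
pin=(200+318/5.4,125+377/5.4)
print([onz(W,pin,z).round(1) for z in (108,110,112,114,116,118)], tri([(A1,(235+247/6,205+465/6)),(W,pin)]))
E
```

```text
w2 c [ 468.22 -292.99] r 36.88 rms 0.19 32
w3 c [481.01 -34.83] r 36.89 rms 0.19 32
[ 12.79265018 258.15965856]
w3 c [481.18 -34.82] r 36.94 rms 0.23 38
w2 c [ 467.19 -292.82] r 36.25 rms 0.18 32
w3 c [480.12 -34.92] r 36.3 rms 0.16 32
[ 12.92766043 257.89754157]
w3 c [479.89 -34.86] r 36.35 rms 0.22 38
[array([481.5, -34. , 108. ]), array([480.9, -34. , 110. ]), array([480.4, -34.1, 112. ]), array([479.8, -34.1, 114. ]), array([479.2, -34.2, 116. ]), array([478.7, -34.2, 118. ])] (array([479.65239013, -34.35860151, 114.63414216]), array([ 0.33507335, -0.06381211, -0.27268783,  0.05096555]))
```

```bash
python3 -m handwheel '{"xyz":[[0.02,-0.5,0],[0.04,-1,0],[0.055,-1,0],[0.055,-1,0],[0.055,-1,0],[0.055,-1,0],[0.055,-1,0],[0.055,-1,0]],"rotation":[[0,0,-0.001],[0,0,-0.001],[0,0,-0.001],[0,0,-0.001],[0,0,-0.001],[0,0,-0.001],[0,0,-0.001],[0,0,-0.001]]}'
python3 d.py 467.5 -292.4 125 90
```

```text
clock: 4.25
tcp_pos: [466.2, -290.3, 215.3]
tcp_rot: [0.001, 1.0, 0.001, -0.001]
wrist_force: [0.3, 0.3, 0.1]
finger_gap: 85.5
delta [-0.006  -0.0091  0.3613] rot [ 0.0008 -0.0006 -0.0005] q6 -0.556 F [0.3  0.28 0.12] clock 4.25 pos [ 466.2 -290.3  215.3] gap 85.5
```

```bash
python3 -m handwheel '{"xyz":[[-0.006,-0.009,0.1],[-0.006,-0.009,0.2],[-0.006,-0.009,0.3],[-0.006,-0.009,0.36],[-0.006,-0.009,0.36],[-0.006,-0.009,0.36]],"rotation":[[0,0,0],[0,0,0],[0,0,0],[0,0,0],[0,0,0],[0,0,0]]}'
python3 - <<'E'
from bench import *; import cv2,pickle; from h import cam
d=get_image("wrist");cv2.imwrite("pics/w4.png",d["pixels"][:,:,::-1]);pickle.dump(cam(d),open("w4.pkl","wb"))
E
python3 d.py 467.5 -292.4 74 90
```

```text
clock: 4.85
tcp_pos: [467.7, -291.4, 126.0]
tcp_rot: [0.0, 1.0, 0.001, -0.001]
wrist_force: [-1.2, -0.6, 0.8]
finger_gap: 85.1
delta [ 0.0022 -0.0025  0.2102] rot [ 0.0006 -0.0002 -0.0001] q6 -0.558 F [ 0.14 -0.62 -0.45] clock 4.9 pos [ 468.1 -291.9  126.5] gap 85.94
```

View pics/w4.png

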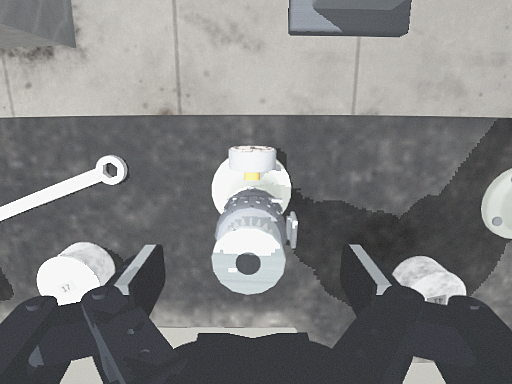

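```bash
python3 -m handwheel '{"xyz":[[0,-0.002,0.06],[0,-0.002,0.12],[0,-0.002,0.17],[0,-0.002,0.21],[0,-0.002,0.21],[0,-0.002,0.21]],"rotation":[[0,0,0],[0,0,0],[0,0,0],[0,0,0],[0,0,0],[0,0,0]]}'
python3 - <<'E'
from bench import *; import cv2,pickle; from h import cam
for n in("wrist","side"):
  d=get_image(n);cv2.imwrite(f"pics/{n}5.png",d["pixels"][:,:,::-1]);pickle.dump(cam(d),open(n+"5.pkl","wb"))
w=cv2.imread("pics/wrist5.png");s=cv2.imread("pics/side5.png")
a=cv2.resize(w[130:384,80:440],(720,508)); cv2.imwrite("pics/w5c.png",a)
cv2.imwrite("pics/s5c.png",cv2.resize(s[170:290,210:330],None,fx=4.5,fy=4.5,interpolation=cv2.INTER_CUBIC))
E
python3 d.py 467.5 -292.4 74 90
```

```text
clock: 5.5
tcp_pos: [468.2, -292.3, 74.4]
tcp_rot: [0.0, 1.0, 0.001, -0.0]
wrist_force: [0.1, 0.0, -1.0]
finger_gap: 85.5
delta [0.004  0.0006 0.0033] rot [ 0.0004  0.0001 -0.0001] q6 -0.558 F [ 0.09  0.45 -0.12] clock 5.6 pos [ 468.5 -292.6   74.8] gap 85.25
```

View pics/w5c.png

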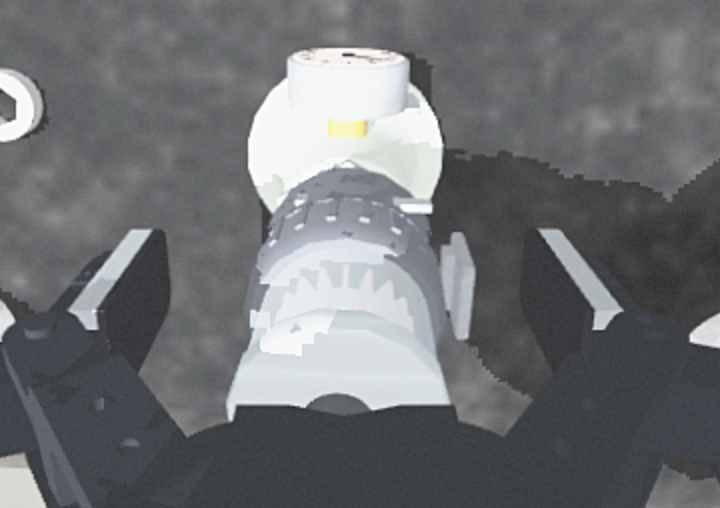

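View pics/s5c.png

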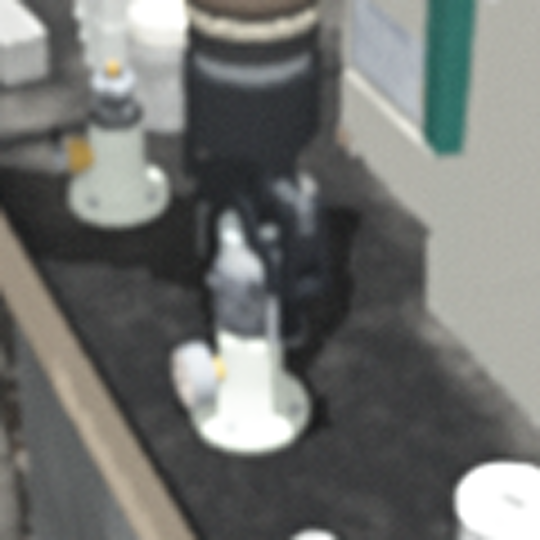

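```bash
python3 - <<'E'
from ov import *
W=pickle.load(open("wrist5.pkl","rb"));S=pickle.load(open("side5.pkl","rb"))
c=np.array([467.5,-292.9]);t=np.array([468.4,-292.5,74.8])
f=lambda P:((proj(W,P)-[80,130])*2).round(0).tolist()
g=lambda P:((proj(S,P)-[210,170])*4.5).round(0).tolist()
print("tab corners top -x,+x, bottom -x,+x",f([[c[0]+a,c[1]+27,75+19+b] for b in(9,-9) for a in(-9,9)]))
for back in (6,19,32,45):
  print(back,"pad +y inner -x/+x edge",f([[t[0]+a,t[1]+42.5,t[2]+back] for a in(-11,11)]),"side near finger", g([[t[0]+a,t[1]-57,t[2]+back] for a in(-11,11)]))
print("cap",f([[*c,140]]),g([[*c,140]]), "tcp",g([t]))
E
```

```text
tab corners top -x,+x, bottom -x,+x [[469.0, 260.0], [464.0, 332.0], [455.0, 224.0], [451.0, 290.0]]
6 pad +y inner -x/+x edge [[515.0, 212.0], [508.0, 290.0]] side near finger [[273.0, 365.0], [308.0, 355.0]]
19 pad +y inner -x/+x edge [[531.0, 235.0], [523.0, 319.0]] side near finger [[273.0, 347.0], [309.0, 337.0]]
32 pad +y inner -x/+x edge [[550.0, 263.0], [539.0, 353.0]] side near finger [[274.0, 328.0], [310.0, 318.0]]
45 pad +y inner -x/+x edge [[572.0, 297.0], [559.0, 394.0]] side near finger [[274.0, 309.0], [310.0, 299.0]]
cap [[342.0, 422.0]] [[248.0, 221.0]] tcp [[248.0, 313.0]]
```

```bash
python3 -m handwheel '{"xyz":[[0,0,0],[0,0,0],[0,0,0],[0,0,0],[0,0,0],[0,0,0],[0,0,0],[0,0,0]],"rotation":[[0,0,0],[0,0,0],[0,0,0],[0,0,0],[0,0,0],[0,0,0],[0,0,0],[0,0,0]]}' -0.22 22
python3 - <<'E'
from bench import *; import cv2,pickle; from h import cam
for n in("wrist",):
  d=get_image(n);cv2.imwrite(f"pics/{n}6.png",d["pixels"][:,:,::-1]);pickle.dump(cam(d),open(n+"6.pkl","wb"))
w=cv2.imread("pics/wrist6.png")
cv2.imwrite("pics/w6c.png",cv2.resize(w[180:340,150:350],None,fx=3.6,fy=3.6,interpolation=cv2.INTER_CUBIC))
E
python3 d.py 467.5 -292.4 74 90
```

```text
clock: 6.4
tcp_pos: [468.4, -292.1, 74.9]
tcp_rot: [0.0, 1.0, 0.001, 0.0]
wrist_force: [-0.7, 5.7, 3.4]
finger_gap: 52.2
delta [ 0.0037 -0.0014  0.0033] rot [ 0.0007  0.0001 -0.0001] q6 -0.558 F [-0.38  6.67  3.36] clock 6.45 pos [ 468.4 -292.1   74.8] gap 52.23
```

View pics/w6c.png

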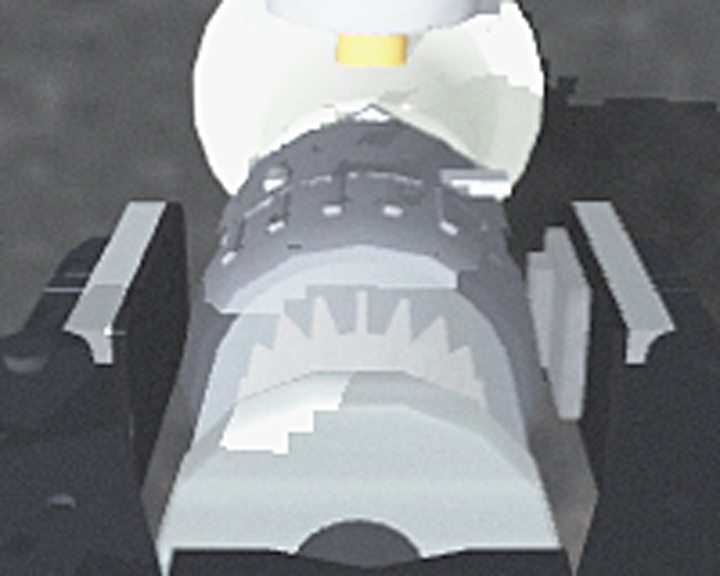

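```bash
python3 -m handwheel '{"xyz":[[0,0.004,0],[0,0.008,0],[0,0.008,0],[0,0.008,0]],"rotation":[[0,0,0],[0,0,0],[0,0,0],[0,0,0]]}'
python3 d.py 467.5 -292.4 74 90
```

```text
clock: 6.85
tcp_pos: [468.5, -290.6, 74.8]
tcp_rot: [0.0, 1.0, 0.001, 0.0]
wrist_force: [0.4, -2.1, -0.0]
finger_gap: 52.2
delta [ 0.0039 -0.0071  0.0033] rot [ 0.0003  0.0001 -0.0002] q6 -0.555 F [ 0.38 -2.13 -0.02] clock 6.85 pos [ 468.5 -290.6   74.8] gap 52.2
```

```bash
python3 -m handwheel '{"xyz":[[0,0,0],[0,0,0]],"rotation":[[0,0,0],[0,0,0]]}'
python3 - <<'E'
from bench import *; import cv2,pickle; from h import cam
for n in("wrist",):
  d=get_image(n);cv2.imwrite(f"pics/{n}7.png",d["pixels"][:,:,::-1]);pickle.dump(cam(d),open(n+"7.pkl","wb"))
w=cv2.imread("pics/wrist7.png")
cv2.imwrite("pics/w7c.png",cv2.resize(w[180:340,150:350],None,fx=3.6,fy=3.6,interpolation=cv2.INTER_CUBIC))
E
python3 d.py 467.5 -292.4 74 90
```

```text
clock: 7.05
tcp_pos: [468.5, -290.9, 74.8]
tcp_rot: [0.0, 1.0, 0.0, 0.0]
wrist_force: [-0.1, -1.5, 0.0]
finger_gap: 52.1
delta [ 0.004  -0.0064  0.0033] rot [ 0.0003  0.0001 -0.0002] q6 -0.555 F [-0.23 -0.03  0.07] clock 7.1 pos [ 468.5 -290.8   74.8] gap 52.11
```

View pics/w7c.png

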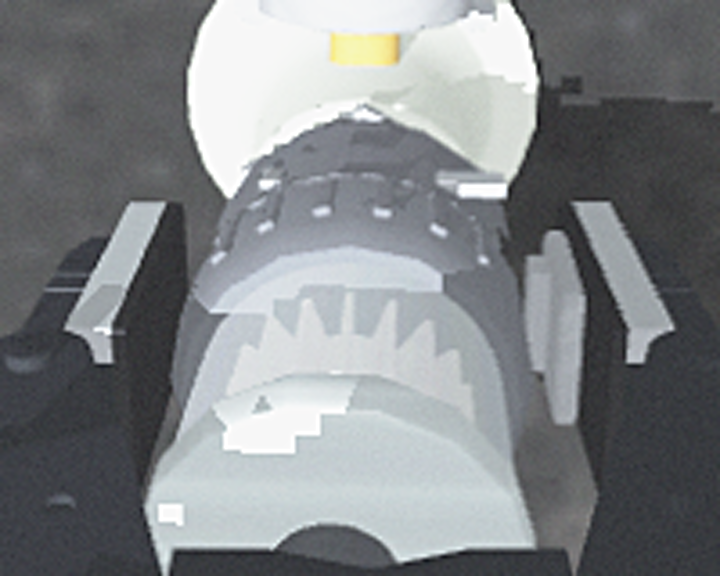

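```bash
python3 -m handwheel '{"xyz":[[0,0,0],[0,0,0],[0,0,0]],"rotation":[[0,0,0],[0,0,0],[0,0,0]]}' -0.16 22
python3 d.py 467.5 -292.4 74 90
```

```text
clock: 7.4
tcp_pos: [468.4, -290.6, 74.6]
tcp_rot: [0.0, 1.0, 0.001, 0.0]
wrist_force: [0.3, 0.3, -0.7]
finger_gap: 49.7
delta [ 0.0036 -0.0071  0.0025] rot [ 0.0004  0.     -0.0002] q6 -0.555 F [ 0.29  0.25 -0.71] clock 7.4 pos [ 468.4 -290.6   74.6] gap 49.69
```

```bash
python3 -m handwheel '{"xyz":[[0,-0.006,0],[0,-0.006,0],[0,-0.006,0],[0,-0.006,0]],"rotation":[[0,0,0],[0,0,0],[0,0,0],[0,0,0]]}' -0.12 22
python3 d.py 467.5 -292.4 74 90
```

```text
clock: 7.8
tcp_pos: [468.4, -291.2, 74.7]
tcp_rot: [0.0, 1.0, 0.002, 0.0]
wrist_force: [0.5, 4.9, 2.3]
finger_gap: 47.7
delta [ 0.0036 -0.0048  0.0026] rot [ 0.001   0.0001 -0.    ] q6 -0.558 F [0.49 4.87 2.28] clock 7.8 pos [ 468.4 -291.2   74.7] gap 47.73
```

```bash
python3 -m handwheel '{"xyz":[[0,-0.002,0],[0,-0.002,0],[0,-0.002,0],[0,-0.002,0]],"rotation":[[0,0,0],[0,0,0],[0,0,0],[0,0,0]]}' -0.055 22
python3 d.py 467.5 -292.4 74 90
```

```text
clock: 8.2
tcp_pos: [468.4, -291.5, 74.9]
tcp_rot: [-0.0, 1.0, 0.002, 0.0]
wrist_force: [-0.8, 5.1, 4.5]
finger_gap: 45.2
delta [ 0.0038 -0.0037  0.0035] rot [0.0011 0.0002 0.    ] q6 -0.558 F [-0.77  5.13  4.5 ] clock 8.2 pos [ 468.4 -291.5   74.9] gap 45.15
```

```bash
python3 -m handwheel '{"xyz":[[0,0,0],[0,0,0],[0,0,0],[0,0,0],[0,0,0]],"rotation":[[0,0,0],[0,0,0],[0,0,0],[0,0,0],[0,0,0]]}' 0.1 22
python3 - <<'E'
from bench import *; import cv2,pickle; from h import cam
for n in("wrist",):
  d=get_image(n);cv2.imwrite(f"pics/{n}8.png",d["pixels"][:,:,::-1]);pickle.dump(cam(d),open(n+"8.pkl","wb"))
w=cv2.imread("pics/wrist8.png")
cv2.imwrite("pics/w8c.png",cv2.resize(w[180:340,150:350],None,fx=3.6,fy=3.6,interpolation=cv2.INTER_CUBIC))
E
python3 d.py 467.5 -292.4 74 90
```

```text
clock: 8.7
tcp_pos: [468.6, -292.1, 75.1]
tcp_rot: [0.0, 1.0, 0.001, 0.0]
wrist_force: [0.0, -1.3, 4.8]
finger_gap: 42.6
delta [ 0.0046 -0.0014  0.0043] rot [ 0.0007  0.0003 -0.0001] q6 -0.558 F [-0.19 -1.12  3.64] clock 8.75 pos [ 468.7 -292.1   75.1] gap 42.54
```

View pics/w8c.png

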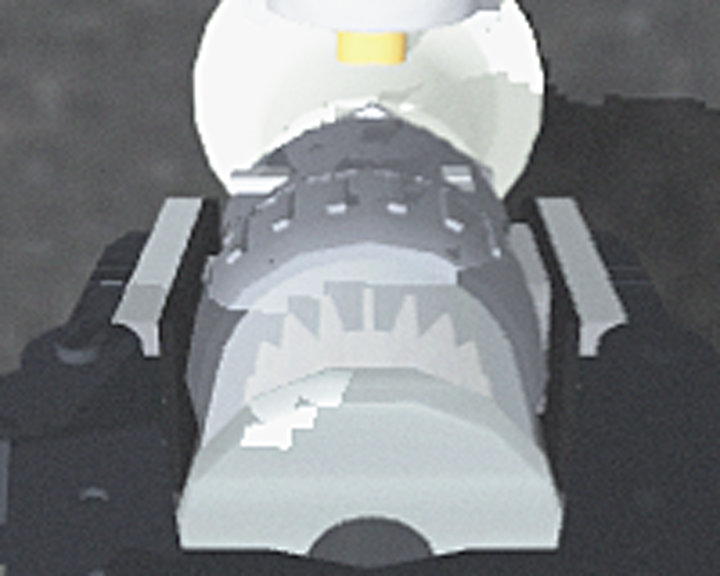

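```bash
python3 -m handwheel '{"xyz":[[0,0,-0.004],[0,0,-0.008],[0,0,-0.012],[0,0,-0.016]],"rotation":[[0,0,0],[0,0,0],[0,0,0],[0,0,0]]}'
python3 d.py 468.6 -292.1 95 90
```

```text
clock: 9.15
tcp_pos: [468.6, -292.1, 79.0]
tcp_rot: [0.0, 1.0, 0.001, 0.0]
wrist_force: [-0.3, -0.4, 2.0]
finger_gap: 42.7
delta [ 0.     -0.     -0.0638] rot [ 0.0007  0.0003 -0.0001] q6 -0.558 F [-0.28 -0.39  2.01] clock 9.15 pos [ 468.6 -292.1   79. ] gap 42.65
```

```bash
python3 -m handwheel '{"xyz":[[0,0,-0.008],[0,0,-0.016],[0,0,-0.024],[0,0,-0.032],[0,0,-0.04],[0,0,-0.048]],"rotation":[[0,0,0],[0,0,0],[0,0,0],[0,0,0],[0,0,0],[0,0,0]]}'
python3 - <<'E'
from bench import *; import cv2,pickle; from h import cam
for n in("wrist",):
  d=get_image(n);cv2.imwrite(f"pics/{n}9.png",d["pixels"][:,:,::-1]);pickle.dump(cam(d),open(n+"9.pkl","wb"))
w=cv2.imread("pics/wrist9.png")
cv2.imwrite("pics/w9c.png",cv2.resize(w[180:340,150:350],None,fx=3.6,fy=3.6,interpolation=cv2.INTER_CUBIC))
E
python3 d.py 468.6 -292.1 125 90
```

```text
clock: 9.75
tcp_pos: [468.5, -292.0, 91.1]
tcp_rot: [0.0, 1.0, 0.001, 0.0]
wrist_force: [-0.4, 0.8, -2.4]
finger_gap: 42.6
delta [ 0.0002  0.0004 -0.1342] rot [ 0.0007  0.0003 -0.0001] q6 -0.558 F [ 0.28  0.1  -1.33] clock 9.8 pos [ 468.7 -292.1   91.5] gap 42.34
```

View pics/w9c.png

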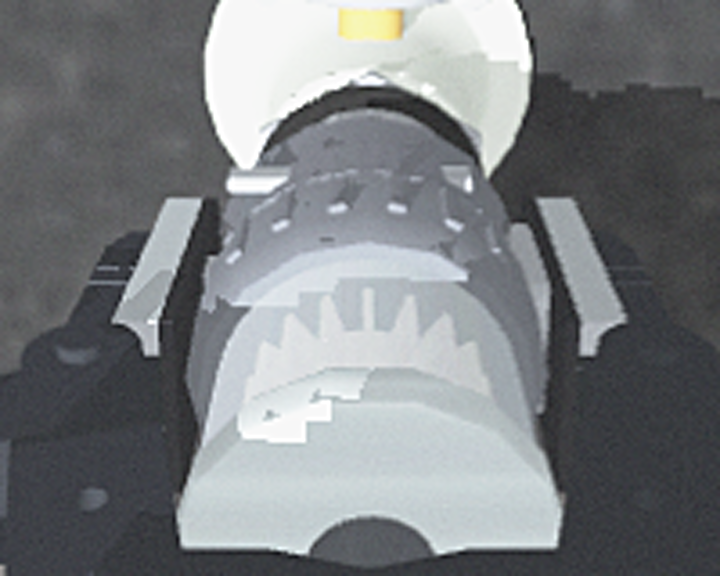

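```bash
python3 -m handwheel '{"xyz":[[0,0,-0.016],[0,0,-0.032],[0,0,-0.048],[0,0,-0.064],[0,0,-0.08],[0,0,-0.096],[0,0,-0.112],[0,0,-0.128],[0,0,-0.16],[0,0,-0.19],[0,0,-0.19]],"rotation":[[0,0,0],[0,0,0],[0,0,0],[0,0,0],[0,0,0],[0,0,0],[0,0,0],[0,0,0],[0,0,0],[0,0,0],[0,0,0]]}'
python3 d.py 481.5 -34.1 138 90
```

```text
clock: 10.9
tcp_pos: [469.3, -292.7, 140.5]
tcp_rot: [0.0, 1.0, 0.001, 0.001]
wrist_force: [-0.3, -1.1, -1.8]
finger_gap: 43.0
delta [-0.0485  1.0342  0.0113] rot [ 0.0003  0.0009 -0.0001] q6 -0.559 F [-0.34 -1.14 -1.85] clock 10.9 pos [ 469.3 -292.7  140.5] gap 43.01
```

```bash
python3 -m handwheel '{"xyz":[[-0.005,0.08,0],[-0.01,0.18,0],[-0.015,0.28,0],[-0.02,0.39,0],[-0.025,0.5,0],[-0.03,0.6,0],[-0.035,0.7,0],[-0.04,0.8,0],[-0.045,0.88,0],[-0.048,0.94,0],[-0.048,0.98,0],[-0.048,0.98,0]],"rotation":[[0,0,0],[0,0,0],[0,0,0],[0,0,0],[0,0,0],[0,0,0],[0,0,0],[0,0,0],[0,0,0],[0,0,0],[0,0,0],[0,0,0]]}'
python3 -m handwheel '{"xyz":[[0,0.025,0],[0,0.05,0],[0,0.05,0],[0,0.05,0]],"rotation":[[0,0,0],[0,0,0],[0,0,0],[0,0,0]]}'
python3 d.py 481.5 -34.1 125 90
```

```text
clock: 12.1
tcp_pos: [481.3, -46.8, 140.8]
tcp_rot: [-0.001, 1.0, 0.001, 0.001]
wrist_force: [0.2, 0.5, -1.2]
finger_gap: 42.4
clock: 12.5
tcp_pos: [481.3, -34.5, 140.8]
tcp_rot: [-0.001, 1.0, 0.0, 0.001]
wrist_force: [0.1, -0.7, -2.2]
finger_gap: 43.0
delta [-0.0006  0.0015  0.0632] rot [0.0003 0.0009 0.0004] q6 -0.074 F [ 0.15 -0.71 -2.23] clock 12.5 pos [481.3 -34.5 140.8] gap 42.99
```

```bash
python3 - <<'E'
from bench import *; import cv2,pickle; from h import cam
for n in("wrist","side"):
  d=get_image(n);cv2.imwrite(f"pics/{n}10.png",d["pixels"][:,:,::-1]);pickle.dump(cam(d),open(n+"10.pkl","wb"))
w=cv2.imread("pics/wrist10.png");s=cv2.imread("pics/side10.png")
cv2.imwrite("pics/w10c.png",cv2.resize(w[120:330,150:350],None,fx=2.8,fy=2.8,interpolation=cv2.INTER_CUBIC))
cv2.imwrite("pics/s10c.png",cv2.resize(s[130:230,190:290],None,fx=5.5,fy=5.5,interpolation=cv2.INTER_CUBIC))
E
```

```text
(no output)
```

View pics/w10c.png

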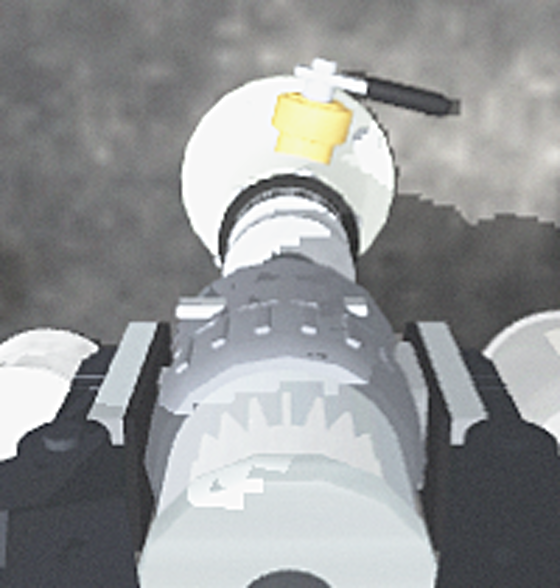

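View pics/s10c.png

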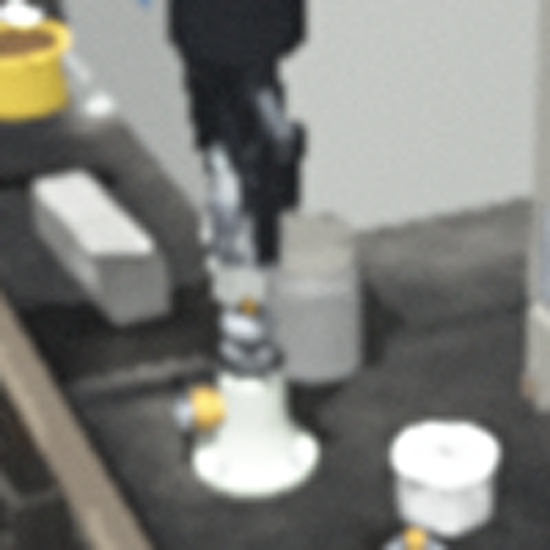

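```bash
python3 - <<'E'
from ov import *
def fit(n,c0,angs,zf=3):
    W=pickle.load(open(n+".pkl","rb")); g=cv2.cvtColor(cv2.imread(f"pics/{n}.png"),cv2.COLOR_BGR2GRAY).astype(np.float32)
    g=cv2.GaussianBlur(g,(0,0),0.8); c=np.array(c0,float)
    for it in range(6):
        pts=[]
        for a in np.radians(angs):
            u=np.array([np.cos(a),np.sin(a)]); rr=np.arange(33,41.01,.1)
            q=proj(W,np.c_[c[0]+rr*u[0],c[1]+rr*u[1],0*rr+zf]).astype(np.float32)
            v=cv2.remap(g,q[:,0].reshape(1,-1),q[:,1].reshape(1,-1),cv2.INTER_LINEAR).ravel()
            k=np.argmin(np.gradient(v)); 
            if 2<k<len(rr)-3: pts.append((rr[k],a))
        p=np.array(pts); f=lambda x:p[:,0]-(36.6+x[0]*np.cos(p[:,1])+x[1]*np.sin(p[:,1]))
        r=least_squares(f,[0,0],loss="soft_l1",f_scale=.4); c=c+r.x[:2]
    R=cv2.Rodrigues(W[2])[0]; cp=-R.T@W[3].ravel()
    print(n,"c",c.round(2),"rms",np.sqrt(np.median(r.fun**2)).round(2),len(p),"foot-cam",(c-cp[:2]).round(2),"cam z",cp[2].round(1)); return c
A=np.r_[np.arange(-130,-76,4),np.arange(88,130,4)]
for n in ("wrist5","wrist7","wrist8","wrist9"): fit(n,(467.5,-292.9),A)
fit("wrist10",(480.4,-34.9),A)
for n in ("w2","w4"): fit(n,(467.5,-292.9),A)
fit("w3",(480.4,-34.9),A)
E
```

```text
wrist5 c [ 467.89 -292.68] rms 0.17 25 foot-cam [70.76 -0.2 ] cam z 217.6
wrist7 c [ 468.13 -292.66] rms 0.16 25 foot-cam [70.8  -1.79] cam z 218.0
wrist8 c [ 468.04 -292.56] rms 0.1 25 foot-cam [70.66 -0.21] cam z 218.2
wrist9 c [ 468.02 -292.6 ] rms 0.16 25 foot-cam [70.7 -0.3] cam z 234.2
wrist10 c [480.97 -34.61] rms 0.27 25 foot-cam [7.121e+01 5.000e-02] cam z 283.8
w2 c [ 467.63 -292.79] rms 0.2 25 foot-cam [69.65 -1.82] cam z 357.6
w4 c [ 467.92 -292.72] rms 0.24 25 foot-cam [71.07 -1.01] cam z 269.3
w3 c [480.64 -34.9 ] rms 0.19 25 foot-cam [70.33  4.78] cam z 359.3
```

```bash
python3 -m handwheel '{"xyz":[[-0.001,0.001,0.015],[-0.001,0.001,0.035],[-0.001,0.001,0.055],[-0.001,0.001,0.07],[-0.001,0.001,0.075],[-0.001,0.001,0.075]],"rotation":[[0,0,0],[0,0,0],[0,0,0],[0,0,0],[0,0,0],[0,0,0]]}'
python3 d.py 481.5 -34.1 112 90
```

```text
clock: 13.2
tcp_pos: [481.4, -34.3, 121.7]
tcp_rot: [-0.001, 1.0, 0.001, 0.001]
wrist_force: [-0.2, -0.4, -1.8]
finger_gap: 42.6
delta [-0.0003  0.0008  0.039 ] rot [0.0003 0.0008 0.0003] q6 -0.073 F [-0.2  -0.43 -1.76] clock 13.2 pos [481.4 -34.3 121.7] gap 42.56
```

```bash
python3 -m handwheel '{"xyz":[[0,0,0.008],[0,0,0.016],[0,0,0.024],[0,0,0.032],[0,0,0.038]],"rotation":[[0,0,0],[0,0,0],[0,0,0],[0,0,0],[0,0,0]]}'
python3 - <<'E'
from bench import *; import cv2,pickle; from h import cam
for n in("wrist",):
  d=get_image(n);cv2.imwrite(f"pics/{n}11.png",d["pixels"][:,:,::-1]);pickle.dump(cam(d),open(n+"11.pkl","wb"))
w=cv2.imread("pics/wrist11.png")
cv2.imwrite("pics/w11c.png",cv2.resize(w[120:330,150:350],None,fx=2.8,fy=2.8,interpolation=cv2.INTER_CUBIC))
E
python3 d.py 481.5 -34.1 105 90
```

```text
clock: 13.7
tcp_pos: [481.4, -34.3, 112.0]
tcp_rot: [-0.001, 1.0, 0.0, 0.001]
wrist_force: [0.0, 0.5, -1.5]
finger_gap: 42.4
delta [-0.0008  0.0008  0.0273] rot [0.0003 0.0006 0.0003] q6 -0.073 F [-0.08  1.1  -1.79] clock 13.75 pos [481.3 -34.3 111.8] gap 42.79
```

View pics/w11c.png

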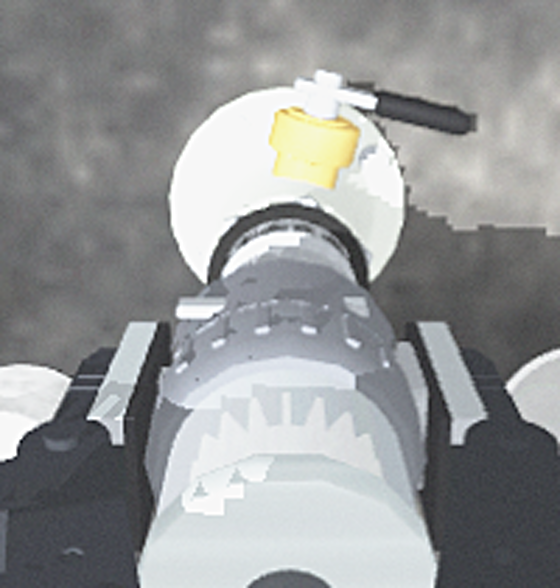

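```bash
python3 -m handwheel '{"xyz":[[0,0.0008,0.004],[0,0.0008,0.008],[0,0.0008,0.012],[0,0.0008,0.016]],"rotation":[[0,0,0],[0,0,0],[0,0,0],[0,0,0]]}'
python3 d.py 481.5 -34.1 105 90
python3 -m handwheel '{"xyz":[[0,0,0.004],[0,0,0.008],[0,0,0.012]],"rotation":[[0,0,0],[0,0,0],[0,0,0]]}'
python3 d.py 481.5 -34.1 105 90
```

```text
clock: 14.15
tcp_pos: [481.3, -34.1, 107.8]
tcp_rot: [-0.001, 1.0, 0.001, 0.001]
wrist_force: [0.2, 0.6, -1.4]
finger_gap: 42.8
delta [-0.0006 -0.      0.0111] rot [0.0003 0.0006 0.0003] q6 -0.073 F [ 0.25  0.62 -1.37] clock 14.15 pos [481.3 -34.1 107.8] gap 42.77
clock: 14.45
tcp_pos: [481.3, -34.1, 104.7]
tcp_rot: [-0.001, 1.0, 0.001, 0.001]
wrist_force: [0.4, -0.1, -0.7]
finger_gap: 42.0
delta [-0.0007 -0.0001 -0.0013] rot [0.0003 0.0006 0.0003] q6 -0.072 F [ 0.4  -0.1  -0.73] clock 14.45 pos [481.3 -34.1 104.7] gap 42.04
```

```bash
for i in 1; do python3 -m handwheel '{"xyz":[[0,0,0.004],[0,0,0.008],[0,0,0.012]],"rotation":[[0,0,0],[0,0,0],[0,0,0]]}'; done
python3 d.py 481.5 -34.1 105 90
```

```text
clock: 14.75
tcp_pos: [481.3, -34.1, 101.6]
tcp_rot: [-0.001, 1.0, 0.001, 0.001]
wrist_force: [-0.0, 0.9, -0.4]
finger_gap: 42.5
delta [-0.0007 -0.0001 -0.0137] rot [0.0003 0.0006 0.0003] q6 -0.072 F [-0.02  0.9  -0.44] clock 14.75 pos [481.3 -34.1 101.6] gap 42.49
```

```bash
python3 -m handwheel '{"xyz":[[0,0,0.004],[0,0,0.008]],"rotation":[[0,0,0],[0,0,0]]}'
python3 d.py 481.5 -34.1 105 90
```

```text
clock: 14.95
tcp_pos: [481.3, -34.1, 99.5]
tcp_rot: [-0.001, 1.0, 0.001, 0.001]
wrist_force: [0.7, 0.6, -0.5]
finger_gap: 42.3
delta [-0.0007 -0.0001 -0.022 ] rot [0.0003 0.0006 0.0003] q6 -0.072 F [ 0.7   0.57 -0.46] clock 14.95 pos [481.3 -34.1  99.5] gap 42.3
```

```bash
python3 -m handwheel '{"xyz":[[0,0,0.004],[0,0,0.008],[0,0,0.012],[0,0,0.016],[0,0,0.02]],"rotation":[[0,0,0],[0,0,0],[0,0,0],[0,0,0],[0,0,0]]}'
python3 d.py 481.5 -34.1 105 90
```

```text
clock: 15.45
tcp_pos: [481.3, -34.1, 94.4]
tcp_rot: [-0.001, 1.0, 0.001, 0.001]
wrist_force: [0.4, 0.4, -1.1]
finger_gap: 42.5
delta [-0.0008 -0.0001 -0.0423] rot [0.0003 0.0006 0.0003] q6 -0.072 F [ 0.37  0.38 -1.15] clock 15.45 pos [481.3 -34.1  94.4] gap 42.52
```

```bash
python3 -m handwheel '{"xyz":[[0,0,0.004],[0,0,0.008],[0,0,0.012],[0,0,0.016],[0,0,0.02]],"rotation":[[0,0,0],[0,0,0],[0,0,0],[0,0,0],[0,0,0]]}'
python3 d.py 481.5 -34.1 105 90
```

```text
clock: 15.95
tcp_pos: [481.3, -34.1, 89.3]
tcp_rot: [-0.001, 1.0, 0.001, 0.001]
wrist_force: [-0.4, 0.4, -2.6]
finger_gap: 42.3
delta [-0.0008 -0.0001 -0.0628] rot [0.0003 0.0006 0.0003] q6 -0.072 F [-0.37  0.42 -2.64] clock 15.95 pos [481.3 -34.1  89.3] gap 42.34
```

Now slowly, feeling for the pin and the shoulder.

```bash
python3 -m handwheel '{"xyz":[[0,0,0.004],[0,0,0.008],[0,0,0.012]],"rotation":[[0,0,0],[0,0,0],[0,0,0]]}'
python3 d.py 481.5 -34.1 105 90
```

```text
clock: 16.25
tcp_pos: [481.3, -34.1, 86.2]
tcp_rot: [-0.001, 1.0, 0.001, 0.001]
wrist_force: [0.5, 0.4, -0.8]
finger_gap: 42.4
delta [-0.0008 -0.0001 -0.075 ] rot [0.0003 0.0006 0.0003] q6 -0.072 F [ 0.53  0.41 -0.84] clock 16.25 pos [481.3 -34.1  86.2] gap 42.39
```

```bash
python3 -m handwheel '{"xyz":[[0,0,0.004],[0,0,0.008],[0,0,0.012]],"rotation":[[0,0,0],[0,0,0],[0,0,0]]}'
python3 d.py 481.5 -34.1 105 90
```

```text
clock: 16.55
tcp_pos: [481.4, -34.0, 83.2]
tcp_rot: [-0.001, 1.0, 0.001, 0.001]
wrist_force: [-0.2, -0.6, -0.8]
finger_gap: 42.3
delta [-0.0007 -0.0001 -0.0873] rot [0.0003 0.0006 0.0004] q6 -0.072 F [-0.15 -0.64 -0.77] clock 16.55 pos [481.4 -34.   83.2] gap 42.33
```

```bash
python3 -m handwheel '{"xyz":[[0,0,0.004],[0,0,0.008]],"rotation":[[0,0,0],[0,0,0]]}'
python3 d.py 481.5 -34.1 105 90
```

```text
clock: 16.75
tcp_pos: [481.3, -34.1, 81.1]
tcp_rot: [-0.001, 1.0, 0.001, 0.001]
wrist_force: [-0.0, -0.6, -1.7]
finger_gap: 42.8
delta [-0.0009  0.     -0.0957] rot [0.0003 0.0006 0.0003] q6 -0.072 F [-0.02 -0.63 -1.67] clock 16.75 pos [481.3 -34.1  81.1] gap 42.84
```

```bash
python3 -m handwheel '{"xyz":[[0,0,0.004],[0,0,0.008]],"rotation":[[0,0,0],[0,0,0]]}'
python3 d.py 481.5 -34.1 105 90
```

```text
clock: 16.95
tcp_pos: [481.4, -34.1, 79.0]
tcp_rot: [-0.001, 1.0, 0.001, 0.001]
wrist_force: [-1.0, -0.4, -1.0]
finger_gap: 42.6
delta [-8.000e-04 -1.000e-04 -1.041e-01] rot [0.0003 0.0006 0.0004] q6 -0.072 F [-1.02 -0.42 -1.04] clock 16.95 pos [481.4 -34.1  79. ] gap 42.63
```

```bash
python3 -m handwheel '{"xyz":[[0,0,0.004],[0,0,0.008]],"rotation":[[0,0,0],[0,0,0]]}'
python3 d.py 481.5 -34.1 105 90
```

```text
clock: 17.15
tcp_pos: [481.5, -34.1, 77.2]
tcp_rot: [-0.001, 1.0, 0.001, 0.001]
wrist_force: [-0.6, 0.8, 2.8]
finger_gap: 42.6
delta [-0.0003 -0.     -0.1111] rot [0.0003 0.0008 0.0003] q6 -0.072 F [-0.62  0.77  2.85] clock 17.15 pos [481.5 -34.1  77.2] gap 42.56
```

```bash
python3 -m handwheel '{"xyz":[[0,0,0.003],[0,0,0.006]],"rotation":[[0,0,0],[0,0,0]]}'
python3 d.py 481.5 -34.1 105 90
```

```text
clock: 17.35
tcp_pos: [481.7, -34.1, 76.0]
tcp_rot: [-0.001, 1.0, 0.0, 0.001]
wrist_force: [-0.8, -0.6, 2.6]
finger_gap: 42.7
delta [ 0.0004 -0.     -0.116 ] rot [0.0003 0.0009 0.0003] q6 -0.072 F [-0.79 -0.63  2.59] clock 17.35 pos [481.7 -34.1  76. ] gap 42.67
```

```bash
python3 -m handwheel '{"xyz":[[0,0,0.004],[0,0,0.008]],"rotation":[[0,0,0],[0,0,0]]}'
python3 d.py 481.5 -34.1 105 90
```

```text
clock: 17.55
tcp_pos: [481.8, -34.1, 74.1]
tcp_rot: [-0.001, 1.0, 0.001, 0.002]
wrist_force: [-1.0, 0.2, 3.7]
finger_gap: 42.5
delta [ 8.000e-04 -1.000e-04 -1.234e-01] rot [0.0003 0.0011 0.0003] q6 -0.072 F [-1.05  0.16  3.68] clock 17.55 pos [481.8 -34.1  74.1] gap 42.54
```

```bash
python3 -m handwheel '{"xyz":[[0,0,0.003],[0,0,0.006]],"rotation":[[0,0,0],[0,0,0]]}'
python3 d.py 481.5 -34.1 105 90
```

```text
clock: 17.75
tcp_pos: [481.8, -34.0, 72.7]
tcp_rot: [-0.001, 1.0, 0.001, 0.002]
wrist_force: [-1.9, 0.0, 4.5]
finger_gap: 42.4
delta [ 8.000e-04 -1.000e-04 -1.293e-01] rot [0.0003 0.0011 0.0003] q6 -0.072 F [-1.93  0.03  4.48] clock 17.75 pos [481.8 -34.   72.7] gap 42.37
```

```bash
python3 -m handwheel '{"xyz":[[0,0,0.003],[0,0,0.005]],"rotation":[[0,0,0],[0,0,0]]}'
python3 d.py 481.5 -34.1 105 90
```

```text
clock: 17.95
tcp_pos: [481.9, -34.1, 71.8]
tcp_rot: [-0.001, 1.0, 0.001, 0.002]
wrist_force: [-3.2, 0.6, 9.9]
finger_gap: 42.6
delta [ 0.0012 -0.     -0.1329] rot [0.0003 0.0012 0.0003] q6 -0.072 F [-3.21  0.63  9.9 ] clock 17.95 pos [481.9 -34.1  71.8] gap 42.58
```

```bash
python3 -m handwheel '{"xyz":[[0,0,0.0018],[0,0,0.0024],[0,0,0.0024]],"rotation":[[0,0,0],[0,0,0],[0,0,0]]}'
python3 d.py 481.5 -34.1 105 90
```

```text
clock: 18.25
tcp_pos: [481.9, -34.0, 71.7]
tcp_rot: [-0.001, 1.0, 0.001, 0.002]
wrist_force: [-3.4, -1.0, 9.5]
finger_gap: 42.1
delta [ 1.10e-03 -1.00e-04 -1.33e-01] rot [0.0003 0.0013 0.0004] q6 -0.072 F [-3.37 -1.    9.47] clock 18.25 pos [481.9 -34.   71.7] gap 42.07
```

```bash
python3 -m handwheel '{"xyz":[[0.001,0,0.003],[0.001,0,0.004],[0.001,0,0.004]],"rotation":[[0,0,0],[0,0,0],[0,0,0]]}'
python3 - <<'E'
from bench import *; import cv2,pickle; from h import cam
for n in("wrist","side"):
  d=get_image(n);cv2.imwrite(f"pics/{n}12.png",d["pixels"][:,:,::-1]);pickle.dump(cam(d),open(n+"12.pkl","wb"))
w=cv2.imread("pics/wrist12.png");s=cv2.imread("pics/side12.png")
cv2.imwrite("pics/w12c.png",cv2.resize(w[180:340,150:350],None,fx=3.6,fy=3.6,interpolation=cv2.INTER_CUBIC))
cv2.imwrite("pics/s12c.png",cv2.resize(s[140:230,200:280],None,fx=6.5,fy=6.5,interpolation=cv2.INTER_CUBIC))
E
python3 d.py 481.5 -34.1 105 90
```

```text
clock: 18.55
tcp_pos: [482.0, -34.0, 71.8]
tcp_rot: [-0.001, 1.0, 0.001, 0.003]
wrist_force: [-3.4, 0.2, 10.3]
finger_gap: 42.7
delta [ 1.10e-03 -1.00e-04 -1.33e-01] rot [0.0003 0.0017 0.0004] q6 -0.073 F [-2.43 -0.43 10.87] clock 18.65 pos [482.  -34.   71.7] gap 42.58
```

View pics/w12c.png

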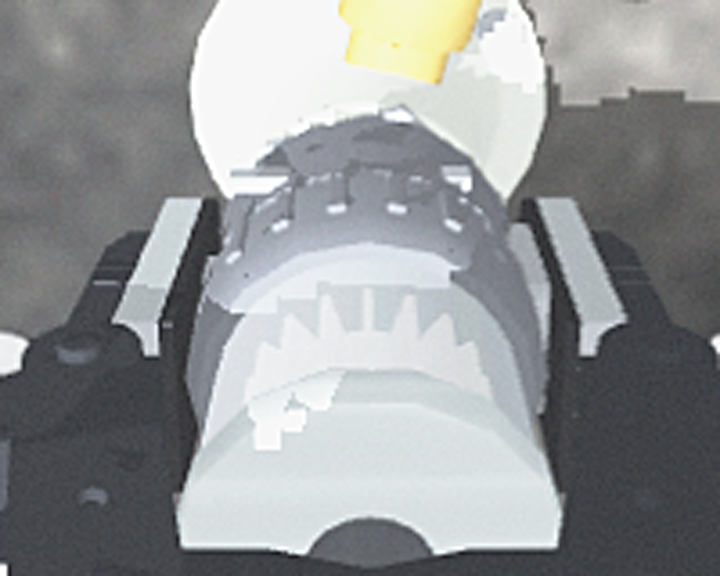

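View pics/s12c.png

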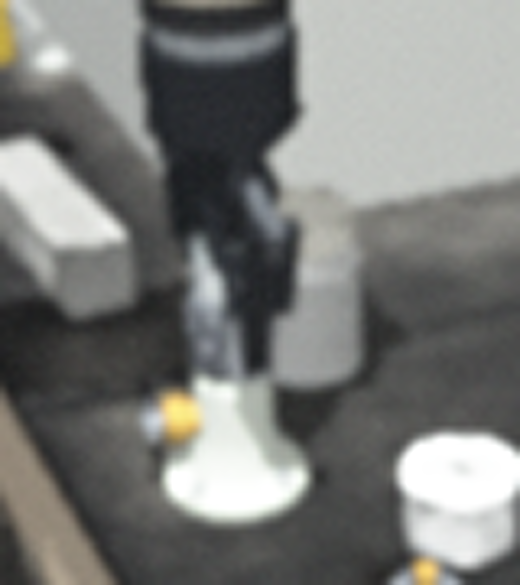

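```bash
python3 -m handwheel '{"xyz":[[0.001,0.002,0.005],[0.001,0.003,0.005],[0.001,0.003,0.005]],"rotation":[[0,0,-0.0003],[0,0,-0.0003],[0,0,-0.0003]]}' -0.035 22
python3 d.py 481.5 -34.1 105 90
```

```text
clock: 18.95
tcp_pos: [482.1, -33.5, 71.3]
tcp_rot: [-0.001, 1.0, 0.0, 0.003]
wrist_force: [-2.7, -0.7, 9.8]
finger_gap: 44.4
delta [ 0.0014 -0.0024 -0.1348] rot [0.0002 0.0021 0.0007] q6 -0.072 F [-2.74 -0.67  9.81] clock 18.95 pos [482.1 -33.5  71.3] gap 44.38
```

```bash
python3 -m handwheel '{"xyz":[[0.001,0.003,0.004],[0.001,0.004,0.004],[0.001,0.004,0.004]],"rotation":[[0,0,0],[0,0,0],[0,0,0]]}' -0.08 22
python3 d.py 481.5 -34.1 105 90
```

```text
clock: 19.25
tcp_pos: [482.3, -32.7, 70.9]
tcp_rot: [-0.001, 1.0, 0.0, 0.004]
wrist_force: [-2.9, 0.6, 6.9]
finger_gap: 46.1
delta [ 0.0021 -0.0057 -0.1365] rot [0.     0.0024 0.0006] q6 -0.07 F [-2.92  0.57  6.91] clock 19.25 pos [482.3 -32.7  70.9] gap 46.12
```

```bash
python3 -m handwheel '{"xyz":[[0,0.003,0.002],[0,0.005,0.002],[0,0.005,0.002]],"rotation":[[0,0,0],[0,0,0],[0,0,0]]}' -0.15 22
python3 d.py 481.5 -34.1 105 90
```

```text
clock: 19.55
tcp_pos: [482.4, -31.6, 70.3]
tcp_rot: [-0.001, 1.0, -0.0, 0.004]
wrist_force: [0.1, -2.3, 2.0]
finger_gap: 49.2
delta [ 0.0025 -0.01   -0.139 ] rot [-0.0002  0.0025  0.0006] q6 -0.067 F [ 0.13 -2.25  2.04] clock 19.55 pos [482.4 -31.6  70.3] gap 49.19
```

```bash
python3 -m handwheel '{"xyz":[[0,0,0],[0,0,0],[0,0,0],[0,0,0],[0,0,0],[0,0,0]],"rotation":[[0,0,0],[0,0,0],[0,0,0],[0,0,0],[0,0,0],[0,0,0]]}' -0.6 22
python3 - <<'E'
from bench import *; import cv2,pickle; from h import cam
for n in("wrist","side"):
  d=get_image(n);cv2.imwrite(f"pics/{n}13.png",d["pixels"][:,:,::-1]);pickle.dump(cam(d),open(n+"13.pkl","wb"))
w=cv2.imread("pics/wrist13.png");s=cv2.imread("pics/side13.png")
cv2.imwrite("pics/w13c.png",cv2.resize(w[150:340,130:370],None,fx=3.1,fy=3.1,interpolation=cv2.INTER_CUBIC))
E
python3 d.py 481.5 -34.1 105 90
```

```text
clock: 20.15
tcp_pos: [482.4, -31.6, 70.2]
tcp_rot: [-0.001, 1.0, -0.0, 0.004]
wrist_force: [-0.2, 0.0, -0.5]
finger_gap: 68.0
delta [ 0.0025 -0.01   -0.139 ] rot [-0.0002  0.0025  0.0006] q6 -0.067 F [0.26 0.18 0.28] clock 20.25 pos [482.4 -31.6  70.3] gap 68.51
```

View pics/w13c.png

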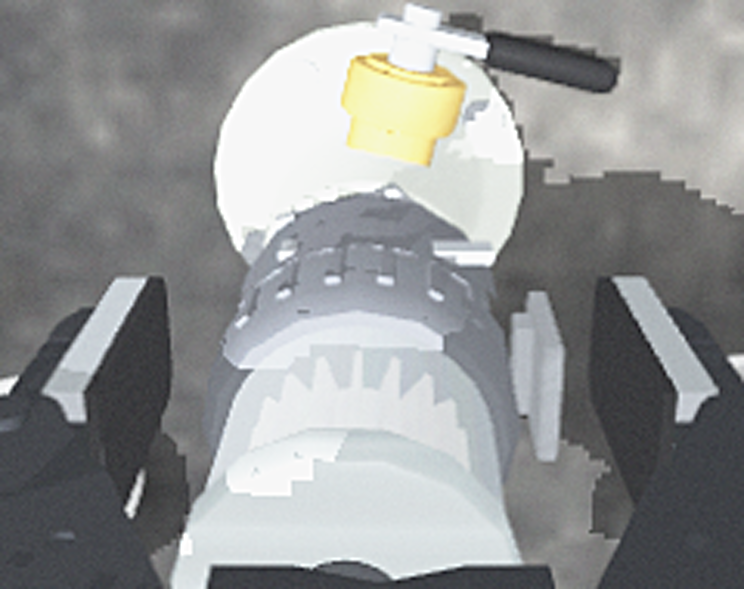

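```bash
python3 -m handwheel '{"xyz":[[0.002,-0.005,0],[0.002,-0.01,0],[0.002,-0.01,-0.02],[0.002,-0.01,-0.05],[0.002,-0.01,-0.1],[0.002,-0.01,-0.16],[0.002,-0.01,-0.24],[0.002,-0.01,-0.34],[0.002,-0.01,-0.44],[0.002,-0.01,-0.54],[0.002,-0.01,-0.58],[0.002,-0.01,-0.58]],"rotation":[[0,0.0025,0],[0,0.0025,0],[0,0.0025,0],[0,0.0025,0],[0,0.0025,0],[0,0.0025,0],[0,0.0025,0],[0,0.0025,0],[0,0.0025,0],[0,0.0025,0],[0,0.0025,0],[0,0.0025,0]]}' -1 22
python3 - <<'E'
from bench import *; import cv2,pickle; from h import cam
for n in("wrist","side","top"):
  d=get_image(n);cv2.imwrite(f"pics/{n}14.png",d["pixels"][:,:,::-1]);pickle.dump(cam(d),open(n+"14.pkl","wb"))
w=cv2.imread("pics/wrist14.png");s=cv2.imread("pics/side14.png")
cv2.imwrite("pics/w14c.png",cv2.resize(w[100:240,190:330],None,fx=4.2,fy=4.2,interpolation=cv2.INTER_CUBIC))
cv2.imwrite("pics/s14c.png",cv2.resize(s[150:220,205:275],None,fx=8,fy=8,interpolation=cv2.INTER_CUBIC))
E
python3 d.py 481.5 -34.1 215 90
```

```text
clock: 21.45
tcp_pos: [481.7, -34.1, 217.2]
tcp_rot: [-0.001, 1.0, -0.0, 0.002]
wrist_force: [0.8, 0.4, -0.3]
finger_gap: 85.3
delta [-0.0048 -0.0004 -0.0033] rot [-0.0001 -0.0005  0.0006] q6 -0.072 F [-0.11  0.75  0.32] clock 21.6 pos [480.3 -34.  214.2] gap 85.49
```

View pics/w14c.png

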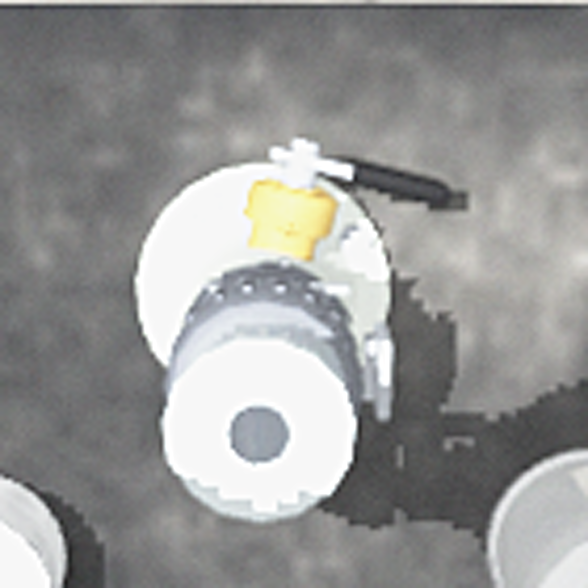

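View pics/s14c.png

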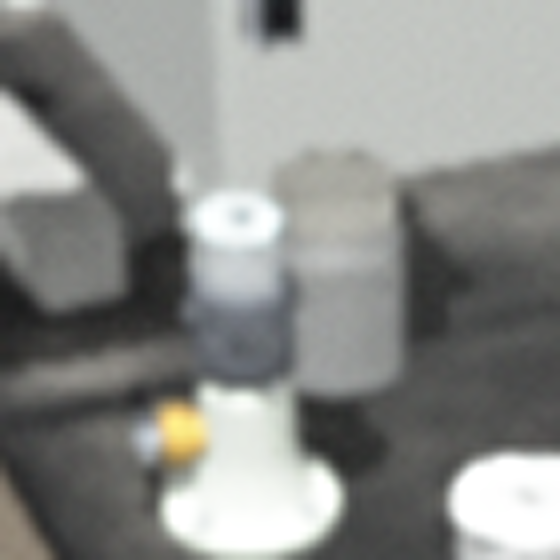

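```bash
python3 - <<'E'
from ov import *
W=pickle.load(open("wrist14.pkl","rb"));S=pickle.load(open("side14.pkl","rb"));W2=pickle.load(open("w2.pkl","rb"))
cap=(190+259/4.2,100+433/4.2)
print(tri([(W,cap),(S,(235,177.1))]))
for z in (135,137,139): print(z,onz(W,cap,z))
print("vac w2",[onz(W2,(249.1,204.3),z).round(1) for z in(139,141)])
overlay(cv2.imread("pics/wrist14.png"),W,480.7,-34.7,71.6,90,(190,100,330,240),4.2,"pics/o14.png")
overlay(cv2.imread("pics/w2.png"),W2,467.8,-292.7,75.5,90,(190,100,330,240),4.2,"pics/o2b.png")
a=np.hstack([cv2.imread("pics/o14.png")[:,60:440],cv2.imread("pics/o2b.png")[:,60:440]]);cv2.imwrite("pics/oo.png",a)
E
```

```text
(array([481.73002834, -34.93248388, 135.34835605]), array([-0.01219869,  0.07101048, -0.26416976,  0.10748118]))
135 [481.78224411 -34.92425302 135.        ]
137 [481.14523291 -34.91651662 137.        ]
139 [480.5082217  -34.90878022 139.        ]
vac w2 [array([ 467. , -293.5,  139. ]), array([ 466.4, -293.5,  141. ])]
```

View pics/oo.png

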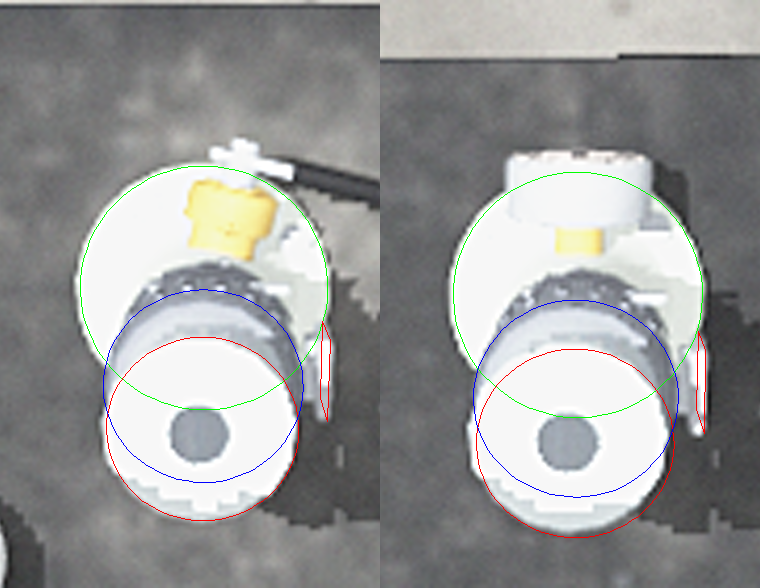

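```bash
python3 - <<'E'
import cv2
a=cv2.imread("pics/top0.png");b=cv2.imread("pics/top14.png")
import numpy as np
s=np.vstack([a[140:250,80:460],b[140:250,80:460]]);cv2.imwrite("pics/tt.png",cv2.resize(s,None,fx=2,fy=2))
E
```

```text
(no output)
```

View pics/tt.png

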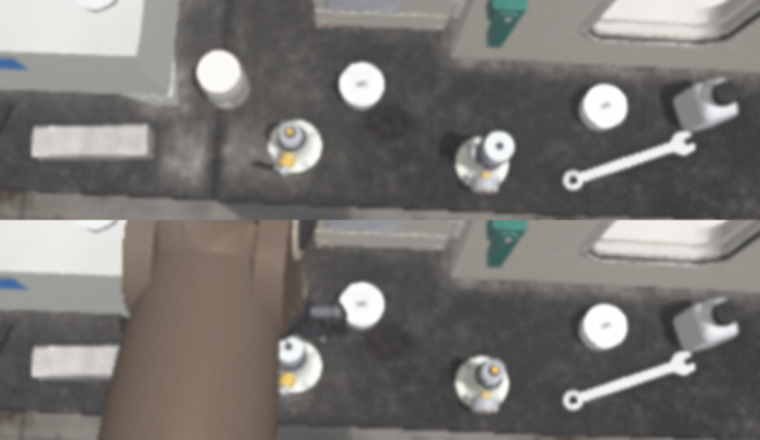

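```bash
python3 -c "
from bench import *; print(job_done()); s=read_state(); print(s['clock'],s['wrist_force'])"
```

```text
the job is handed in; nothing more can be done
None
the job is handed in; nothing more can be done
```

The filter is off the vacuum turret and home on the compressed-air turret, and its thumb tab has sprung fully back out. I handed the job in at about 21.7 s of the 58 s allowed.

- **Removal and seating:** I held the tab fully in with a 22 N grip (fingers 42.6 mm apart) while pulling the filter off and again while lowering it. I felt the valve pin at about 78 mm tool height and a firm stop at about 71.7 mm. The readings showed at most about 11 N vertically and 7 N sideways.
- **Letting go:** I opened the fingers gradually while still pressing down, so the filter could not ride up on the pin.
- **Final checks:** The cap measured about 135.3 mm above the bench, which fits a rim at about 71.3 mm, on the shoulder. The tab stands as far out as it did when locked on the vacuum turret. The vacuum turret is empty.
- **Bystanders:** Both tins look unmoved from above, and so does the visible part of the prism. The arm hid the jar from the top camera; it looked in place in the side view.
- **Not tested:** I did not tug the filter to confirm the lock. I also did not press the cap, because the tab was already fully out.

No check failed or disagreed beyond about 2 mm.

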